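# Hold the receipt box lid on its hinge for the pin

### The job

The lid of the steel receipt box is off its hinge. First turn the brass quarter-turn keeper on the box all the way round to its open stop so that it no longer covers the gap between the two hinge knuckles; then lift the loose lid out of its stand and hold it upright with its knuckle between the two knuckles of the box, the three holes lined up so that the 8 mm pin could be pushed straight through. Finish while still holding the lid still like that: the gripper alone carries it, it does not rest on or press against the box, it is not let go, and the other things on the counter are left where they are.

Things in the scene. Friction and masses are not known exactly. Their poses are not given: they have to be found in the camera images.
- receipt_box: Fixed open-topped steel box, 90 (x) by 130 (y) by 90 mm high. Origin: centre of its underside; +x towards its hinge side. A deck (top at 90 mm, x 5 to 45 mm) carries the keeper. Beyond the wall two fixed knuckles, tubes along y, 26 mm outside, 14 mm hole, y 20 to 44 and -44 to -20 mm, axis at x 67, z 90 mm; the gap between them is 40 mm, open above and below.
- hinge_mid (a point): Point on the axis of the box's two knuckles, midway in the gap (67, 0, 90 mm in the box's frame), axes as the box's: y is the hinge axis, z up. The centre of the lid's hole belongs here.
- keeper (a joint): Turn of the brass keeper about a vertical pivot at (25, 0) mm in the box's frame. 0 = closed: arm along the box's +x, covering the gap from 107 mm up. Grows counter-clockwise seen from above to 1.571 rad = open stop: arm along the box's +y. Starts within 0.35 rad of closed. Takes about 0.1 N m; stays where left.
- keeper_post (a point): Point on the axis of the keeper's upright round post, 42 mm from the pivot, 22 mm above the arm's top, 12 mm under the post's top. Post 14 mm thick, 34 mm tall; arm 8 mm thick, 18 mm wide, top at 115 mm, post top at 149 mm above the counter. Pinch or push the post here.
- lid: Loose steel lid, about 0.3 kg: plate 100 (y) by 10 mm thick (x), z 20 to 95 mm, with one knuckle (tube along y, 26 mm outside, 14 mm hole, 28 mm long) below the middle of its lower edge. Origin: centre of the knuckle's hole; y along the hole, z up through the plate. Same either way round. Pinch the plate across its thickness near the middle of its top edge.
- lid_stand: Fixed dark steel stand, 80 (x) by 120 mm (y), holding the lid upright. Two posts at y -44 and 44 mm, 12 mm wide, tops at 75 mm, with slots 13 mm wide, bottom at 45 mm, in which the lid's ends stand; its hole is then 25 mm up. The lid comes out straight upwards, clear after 65 mm. Origin: centre of its underside; y along the lid.
- sundae_dish: Pink glass sundae dish, 90 mm across, 95 mm high; origin under its centre. To be left alone.
- coin_changer: Nickel coin changer tube on a 50 mm square foot, 28 mm thick, 112 mm high; origin under its centre. To be left alone.
- spoon: Long-handled steel spoon lying flat, 210 mm long. To be left alone.
- bell: Brass counter bell, 84 mm across, 55 mm high; origin under its centre. To be left alone.
Mind the look-alikes: they are no part of the job. Leave any brown or turquoise look-alike of the lid alone.

How it is judged:
On the way, in this order (a step that is already met when the one before it is completed fails the run):
1. the keeper is turned to its open stop while the lid is still in its stand (value of joint keeper above 1.4 rad and height (world z) of lid below 0.04 m), for 0.2 s.
2. the lid is lifted clear of its stand in the gripper (height (world z) of lid above 0.075 m and contact force between lid and the fingers above 1 N), for 0.2 s.
At the end, for the whole second after the job is handed in: Lid's hole centre within 4 mm of the hinge axis across and in height, 6.5 mm along it; hole along the axis within 0.08 rad, lid upright within 0.15 rad; gripped over 3 N, under 2 N on the box, under 20 mm/s; keeper within 0.17 rad of its open stop (x of lid in the frame of hinge_mid between -0.004 and 0.004 m and z of lid in the frame of hinge_mid between -0.004 and 0.004 m and y of lid in the frame of hinge_mid between -0.0065 and 0.0065 m and angle between the y axis of lid and the y axis of hinge_mid, either way round below 0.08 rad and angle between the z axis of lid and the z axis of hinge_mid, either way round below 0.15 rad and contact force between lid and the fingers above 3 N and contact force between lid and receipt_box below 2 N and linear speed of lid below 0.02 m/s and value of joint keeper above 1.4 rad); the arm keeps its last pose, push and grip.
It fails at once if the sundae dish is shifted by more than 25 mm (distance of sundae_dish from where it was at the start of the episode above 0.025 m).
It fails at once if the coin changer is shifted by more than 25 mm (distance of coin_changer from where it was at the start of the episode above 0.025 m).
It fails at once if the spoon is shifted by more than 25 mm (distance of spoon from where it was at the start of the episode above 0.025 m).
It fails at once if the bell is shifted by more than 25 mm (distance of bell from where it was at the start of the episode above 0.025 m).
It also fails if it takes over 58 s, if anything falls off the work surface, if the arm or the gripper's body presses on something with over 40 N, if the wrist force passes 120 N, or if a joint passes its speed limit or range.

### The arm

A 6-joint arm with a two-finger parallel gripper is mounted at the origin on the work surface. World frame = base frame: x ahead of the robot, y to its left, z up, the work surface at z = 0. Lengths are in m, angles in rad, forces in N, time in s.
With the tool pointing down it reaches from about 0.25 to 0.725 m from the base axis. Payload 4 kg.
Tool frame: the origin (TCP) lies on the centre line of the jaws, within the pads' length; the fingertips stand 17 mm ahead of it and the grasp point (between the pads) lies 2 mm behind it; z points along the fingers, y is the line along which they close (so a half turn about z gives the same grasp; the last joint's range is limited). The gripper opens to 85 mm and grips with 20 to 120 N. Pads are 22 mm wide; open, the fingers measure 114 mm over their backs; the gripper's body (76 mm by 85 mm) begins 54 mm behind the grasp point. The pads swing forward as they close: fully open they stand 13 mm farther back than shut.
Start: joints at [1.21, 0.241, 0.005, 1.335, 0, 1.571], TCP at [0.177, 0.468, 0.248] pointing down, gripper open.
Joint ranges: [-2.72, 2.72], [-1.05, 1.87], [-1.09, 1.28], [-1.99, 2.15], [-1.42, 1.44], [-3.14, 3.14]. Speed limits (rad/s): [2.79, 2.79, 3.14, 3.14, 3.14, 3.14].

### API

Orientations are given as a unit quaternion [x, y, z, w].
In Python, from workcell import get_obs, imaging, order gives the robot as it stands.
- The arm moves only by the tool apply_moves, never from a script. Its argument "targets" is a list that holds one entry, the list of rows, each a list of 5 numbers: the shift along the world's x, y, z in units of 40 mm (1.0 is 40 mm), then the turn about the world's z in degrees, then the gripper command: -1 is shut, 1 is fully open, values between are in proportion. In form: [[[dx, dy, dz, turn, fingers], ...]]. A call has 1 to 8 rows; each row shifts and turns the commanded pose from where the row before left it; what a row does not reach is not made up. A row lasts 1/12 s, in which the tool goes at most 41.7 mm and 7.16 degrees, less where a joint would pass 70% of its speed; a pose out of reach is approached as far as the arm can. A call is refused whole if a number of a shift passes 1 or a number of a turn 7.16, either way. A call with a gripper value outside its range is refused whole. The fingers move at their own pace and stop on an object; the grip force is fixed at half the most. Time passes only in rows, so rows that do not move let the fingers close. It gives the time, the measured TCP pose, the force, the opening and the grip force at its end, in the units of the state.
- get_obs(): the state, without advancing time (a new reading comes with each control period).
- imaging.camera(name): name is "scene" or "top" or "wrist"; returns (picture, depth): 420x560x3 uint8, blue, green, red; 420x560 float32, m along the optical axis (not along the pixel's ray), 0 where there is no reading.
- imaging.get_calibration(name): a dict with "camera_matrix" (3x3 intrinsics, pixels), "eye" and "rotation" of the camera in the world; the wrist camera has in their place "hand_eye" (4x4, takes a point from camera to tool coordinates, whose origin is the TCP and whose axes are the flange's). Camera axes: x right, y down, z forward; pixel columns grow to the right and rows downward; lengths in m; the calibration is good to about 2 mm. A picture is of the moment at which its call begins: read the wrist's pose just before it. get_calibration takes no time and is no camera call.
- order.job_done(): hands the job in; it is judged then, once.
The state is a dict: "clock": time; "joint_pos": joint angles; "joint_vel": joint speeds; "tau": joint torques, N m; "eef_pos": TCP position; "tool_rot": TCP orientation; "ft_force": force on the tool from outside, world axes, zero at the start; "ft_torque": the same for the moment, N m; "grip_width": finger opening in m; "grasp_force": force on a finger pad.
Only numpy, scipy, OpenCV 4.12 (cv2) and the standard library are available. Lean on these libraries where they do the work, as an engineer would, in place of code of your own. Each camera call takes 0.05 s, during which the arm holds its last target. There are 200 camera calls.

## Working session

There is one attempt and no reset: what is moved stays moved. The work goes in short steps, Python scripts to look and compute and a tool call to move; the robot and the scene stay as the last step left them, time stands still between calls to the robot, and variables do not carry over. Pictures are saved under pics/ and viewed, at most 10 in all, crops included, and the job is handed in when it is done.

Besides the shell and the picture viewer there is one more tool, called by a JSON object that holds its "name" and its "arguments". apply_moves: Moves the arm, as the interface text tells. Its arguments: {"type":"object","properties":{"targets":{"type":"array","items":{"type":"array","items":{"type":"array","items":{"type":"number"}}}}},"required":["targets"]}

```bash
mkdir -p pics
cat > h.py <<'E'
import numpy as np, cv2
from workcell import get_obs, imaging, order
def cam(n):
    p,d=imaging.camera(n); c=imaging.get_calibration(n); return p,d,c
def pts(d,c):
    K=np.array(c["camera_matrix"]);v,u=np.indices(d.shape)
    P=np.stack([(u-K[0,2])/K[0,0]*d,(v-K[1,2])/K[1,1]*d,d],-1)
    return P@np.array(c["rotation"]).T+np.array(c["eye"])
E
python3 - <<'E'
from h import *
for n in("scene","top"):
    p,d,c=cam(n); cv2.imwrite(f"pics/{n}0.png",p); W=pts(d,c); np.savez(f"{n}0.npz",p=p,d=d,W=W)
    print(n,c,W[210,280],W[100,100])
print(get_obs())
E
```

```text
Traceback (most recent call last):
  File "h.py", line 8, in pts
    return P@np.array(c["rotation"]).T+np.array(c["eye"])
           ~^~~~~~~~~~~~~~~~~~~~~~~~~~
ValueError: matmul: Input operand 1 has a mismatch in its core dimension 0, with gufunc signature (n?,k),(k,m?)->(n?,m?) (size 4 is different from 3)
```

View pics/scene0.png

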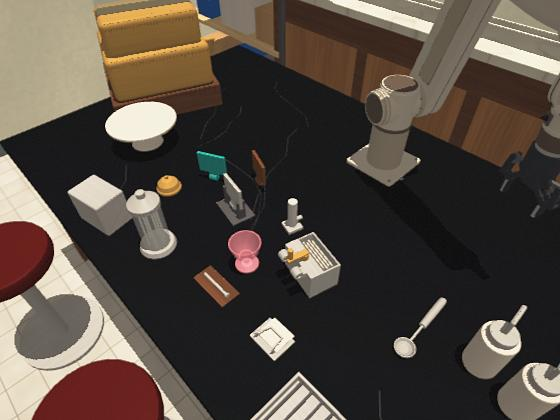

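The scene view shows the steel lid in its dark stand at (233,195). The turquoise look-alike is at (211,164) and the brown one at (259,168). The box is at (312,265) with the keeper at (296,255), and the changer (292,217) and dish (245,250) stand close to it.

```bash
sed -i 's/P@np.array(c\["rotation"\]).T/P@R.from_quat(c["rotation"]).as_matrix().T/; 1a from scipy.spatial.transform import Rotation as R' h.py
python3 - <<'E'
from h import *
for n in("scene","top"):
    p,d,c=cam(n); cv2.imwrite(f"pics/{n}0.png",p); W=pts(d,c); np.savez(f"{n}0.npz",p=p,d=d,W=W)
    print(n,c)
    for u,v in ((245,265),(390,170),(150,245),(280,210)): print(W[v,u].round(3))
print(get_obs())
E
```

```text
scene {'camera_matrix': array([[395.03930347,   0.        , 273.84498984],
       [  0.        , 395.03930347, 213.66302967],
       [  0.        ,   0.        ,   1.        ]]), 'eye': array([1.05190461, 0.56235128, 0.9214856 ]), 'rotation': array([ 0.3462532 ,  0.86165989, -0.34798887, -0.12866509])}
[0.667 0.01  0.011]
[0.034 0.054 0.013]
[ 0.831 -0.216  0.042]
[ 0.439 -0.083  0.002]
top {'camera_matrix': array([[520.70891308,   0.        , 284.73738709],
       [  0.        , 520.70891308, 213.2435054 ],
       [  0.        ,   0.        ,   1.        ]]), 'eye': array([ 0.3542564 , -0.00618616,  1.68246416]), 'rotation': array([ 0.71319647, -0.69835366,  0.04433805, -0.04107427])}
[0.388 0.112 0.001]
[ 0.708 -0.354  0.005]
[0.446 0.419 0.007]
[ 0.569  0.004 -0.002]
{'clock': 0.15, 'joint_pos': array([1.21000405e+00, 2.41241443e-01, 4.04796962e-03, 1.33522637e+00,
       1.99598481e-05, 1.57080415e+00]), 'joint_vel': array([-0.00117581, -0.00265914,  0.00265521, -0.00141245, -0.00117888,
        0.00053228]), 'tau': array([-6.85100149e-04, -3.72634184e+01,  2.52638716e+01,  1.24042004e-02,
       -5.87324109e-06,  1.89729619e-06]), 'eef_pos': array([0.17634171, 0.4673847 , 0.24762215]), 'tool_rot': array([ 1.79423094e-01,  9.83771668e-01, -7.96793957e-04, -1.55459648e-04]), 'ft_force': array([-0.08803595,  0.47701357,  1.20535881]), 'ft_torque': array([-0.03684971,  0.01810239, -0.02023166]), 'grasp_force': 0.0, 'grip_width': 0.08556104660972844}
```

View pics/top0.png

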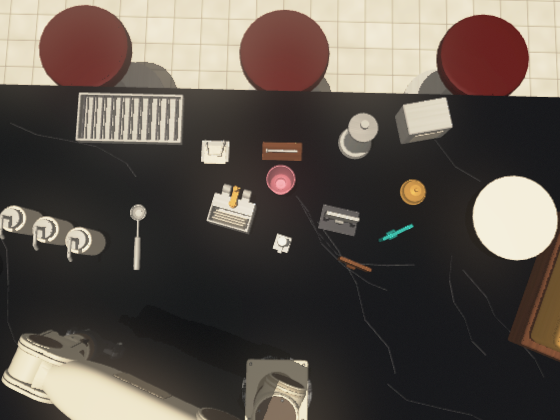

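The top view shows the box at (232,208) with its hinge side up (+x), the keeper at (235,196) and the dish at (281,180). The stand is at (339,220) with the grey lid plate at about (341,214). The turquoise copy is at (397,233) and the brown one at (355,264). Next I confirm and measure in an enlarged crop.

Run:
```python
from h import *
f=np.load("top0.npz");p,W=f["p"],f["W"]
c=p[165:275,195:375]; cv2.imwrite("pics/crop.png",cv2.resize(c,None,fx=4,fy=4,interpolation=cv2.INTER_CUBIC))
hsv=cv2.cvtColor(p,cv2.COLOR_BGR2HSV)
def rep(n,m):
    q=W[m]; r=cv2.minAreaRect((q[:,:2]*1000).astype(np.float32)); print(n,len(q),"mean",q.mean(0).round(4),"rect",np.round(r[0],1),np.round(r[1],1),round(r[2],1),"zmax",np.percentile(q[:,2],95).round(3))
def reg(u0,u1,v0,v1):
    m=np.zeros(p.shape[:2],bool);m[v0:v1,u0:u1]=1;return m
z=W[...,2]
g=hsv[...,1]<60
box=reg(200,262,180,236)
rep("box>.075",box&(z>.075)&g); rep("box>.02",box&(z>.02))
kp=box&(hsv[...,1]>120)&(hsv[...,2]>90)&(hsv[...,0]<30)
rep("keeper",kp); rep("post",kp&(z>.13)); 
st=reg(312,368,195,242)
rep("lid",st&(z>.095)); rep("stand>.055",st&(z>.03)&(z<.08)); rep("stand all",st&(z>.008)&(z<.03))
for n,r in (("dish",reg(264,298,163,196)),("chg",reg(270,296,228,256)),("bell",reg(398,430,176,206))): rep(n,r&(z>.015))
```

```text
box>.075 957 mean [0.5631 0.15   0.103 ] rect [508.5  79.8] [318.4 152.9] 54.8 zmax 0.103
box>.02 1461 mean [0.5567 0.1521 0.0935] rect [508.5  79.8] [318.4 152.9] 54.8 zmax 0.116
keeper 140 mean [0.5922 0.143  0.1233] rect [491.7  91.2] [333.2  49.4] 26.9 zmax 0.147
post 23 mean [0.6011 0.1328 0.212 ] rect [485.3  70.9] [303.9  12.1] 28.2 zmax 0.154
lid 156 mean [ 0.5277 -0.1743  0.2075] rect [473.  -97.7] [ 79.5 289.2] 37.0 zmax 1.682
stand>.055 97 mean [ 0.5339 -0.1818  0.0575] rect [ 539.  -184.8] [99.7 24.9] 78.5 zmax 0.078
stand all 266 mean [ 0.5356 -0.1832  0.0113] rect [ 546.3 -192. ] [149.9 171.3] 1.2 zmax 0.022
dish 644 mean [0.6578 0.0052 0.0712] rect [526.3   2.5] [344.4  86.8] 1.3 zmax 0.098
chg 138 mean [ 0.4539 -0.0028  0.0933] rect [421.3   4.6] [ 47.3 127.3] 78.8 zmax 0.116
bell 420 mean [ 0.6304 -0.418   0.05  ] rect [ 512.1 -226.4] [ 74.7 540.8] 32.1 zmax 0.049
```

View pics/crop.png

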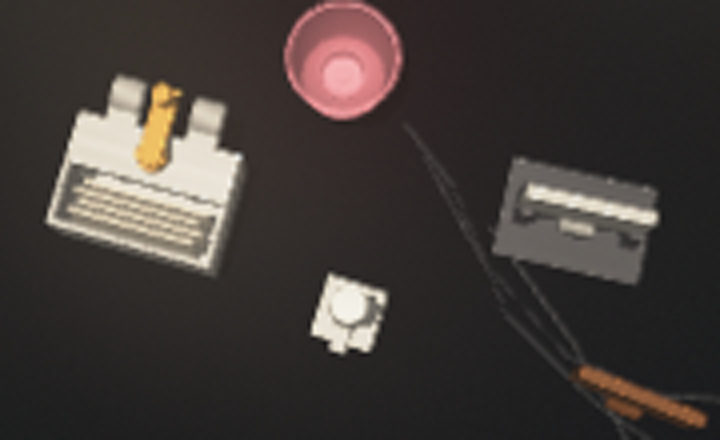

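The crop confirms the grey lid standing in the dark stand's slots (crop about 590,203), while the brown copy at (640,395) stands apart. I filter out depth dropouts and fit again.

```bash
cat >> h.py <<'E'
def rep(n,q):
    q=q[q[:,2]<.3]
    if len(q)<5: print(n,len(q));return
    r=cv2.minAreaRect((q[:,:2]*1000).astype(np.float32)); print(n,len(q),"mean",(q.mean(0)*1000).round(1),"corners",cv2.boxPoints(r).round(0).tolist(),np.round(r[1],1),round(r[2],1),"z",np.percentile(q[:,2],[5,50,95]).round(3))
E
python3 - <<'E'
from h import *
f=np.load("top0.npz");p,W,d=f["p"],f["W"],f["d"]
hsv=cv2.cvtColor(p,cv2.COLOR_BGR2HSV);z=W[...,2]
def reg(u0,u1,v0,v1):
    m=np.zeros(p.shape[:2],bool);m[v0:v1,u0:u1]=d[v0:v1,u0:u1]>.5;return m
box=reg(200,262,180,236); or_=(hsv[...,1]>120)&(hsv[...,0]<30)&(hsv[...,2]>60)
rep("box",W[box&(z>.078)&(z<.098)&~or_]); rep("deck+kn",W[box&(z>.084)&(z<.112)&~or_])
print("kn pixels",)
rep("keeper",W[box&or_&(z>.1)]);rep("post",W[box&or_&(z>.135)])
st=reg(312,368,195,242)
rep("lid",W[st&(z>.09)]);rep("posts",W[st&(z>.055)&(z<.085)]);rep("stand",W[st&(z>.006)&(z<.04)])
print(np.sort(z[st&(z>.09)])[::12].round(3))
for n,r in (("dish",reg(264,298,163,196)),("chg",reg(270,296,228,256))): rep(n,W[r&(z>.015)])
c=imaging.get_calibration("wrist");print(c)
E
```

```text
box 797 mean [561.4 152.   88.8] corners [[488.0, 105.0], [609.0, 73.0], [642.0, 200.0], [521.0, 231.0]] [130.7 124.9] 75.3 z [0.08  0.089 0.096]
deck+kn 778 mean [571.2 149.7  92. ] corners [[488.0, 105.0], [608.0, 73.0], [642.0, 199.0], [521.0, 231.0]] [130.6 124.8] 75.2 z [0.085 0.091 0.103]
kn pixels
keeper 130 mean [591.4 143.8 119.8] corners [[560.0, 140.0], [620.0, 129.0], [624.0, 151.0], [563.0, 162.0]] [22.1 61.5] 80.3 z [0.107 0.116 0.147]
post 19 mean [613.  139.2 147.2] corners [[604.0, 139.0], [612.0, 131.0], [622.0, 140.0], [614.0, 148.0]] [13.5 10.9] 42.6 z [0.143 0.146 0.154]
lid 154 mean [ 538.  -185.2  116. ] corners [[523.0, -233.0], [535.0, -235.0], [555.0, -137.0], [544.0, -135.0]] [99.7 11.7] 78.2 z [0.097 0.119 0.126]
posts 66 mean [ 535.2 -178.3   71.5] corners [[517.0, -231.0], [541.0, -236.0], [561.0, -138.0], [537.0, -133.0]] [99.2 24.9] 78.5 z [0.058 0.073 0.084]
stand 500 mean [ 539.2 -183.2   10.6] corners [[469.0, -102.0], [473.0, -281.0], [624.0, -277.0], [620.0, -99.0]] [150.3 178.5] 1.3 z [0.006 0.009 0.029]
[0.091 0.099 0.106 0.113 0.116 0.117 0.119
[... 152 characters left out ...]
.2] 73.0 z [0.038 0.061 0.097]
chg 136 mean [455.4  -2.8  69.9] corners [[424.0, -19.0], [478.0, -31.0], [489.0, 15.0], [434.0, 27.0]] [47.4 55.9] 77.1 z [0.015 0.093 0.116]
{'camera_matrix': array([[303.23375698,   0.        , 275.79799918],
       [  0.        , 303.23375698, 213.94031128],
       [  0.        ,   0.        ,   1.        ]]), 'hand_eye': array([[ 4.56645851e-04, -9.61977315e-01, -2.73128974e-01,
         6.99981560e-02],
       [ 9.99999475e-01,  6.89820665e-04, -7.57686810e-04,
        -1.69712083e-04],
       [ 9.17287534e-04, -2.73128484e-01,  9.61977125e-01,
        -1.25298524e-01],
       [ 0.00000000e+00,  0.00000000e+00,  0.00000000e+00,
         1.00000000e+00]])}
```

{"name": "apply_moves", "arguments": {"targets": [[[0.75, -0.56, 0, 1, 1], [0.75, -0.56, 0, 1, 1], [0.75, -0.56, 0, 1, 1], [0.75, -0.56, 0, 1, 1], [0.75, -0.56, 0, 1, 1], [0.75, -0.56, 0, 1, 1], [0.75, -0.56, 0, 0, 1], [0.75, -0.56, 0, 0, 1]]]}}

```text
clock: 0.82
eef_pos: [0.4176, 0.2871, 0.2481]
tool_rot: [0.128, 0.992, -0.0, -0.0]
ft_force: [1.0, 0.8, 0.5]
grip_width: 0.0854
grasp_force: 0.0
```

```bash
python3 -c "
from h import *
o=get_obs();print(o['joint_pos'].round(3),o['eef_pos'].round(4),o['tool_rot'].round(4))"
```

```text
[0.602 0.254 0.023 1.339 0.    0.858] [0.4176 0.2871 0.2481] [ 1.277e-01  9.918e-01 -1.000e-04 -2.000e-04]
```

{"name": "apply_moves", "arguments": {"targets": [[[0.7, -0.53, 0, 0, 0], [0.7, -0.53, 0, 0, 0], [0.7, -0.53, 0, 0, 0], [0.7, -0.53, 0, 0, 0], [0.7, -0.53, 0, 0, 0], [0.7, -0.53, 0, 0, 0], [0.68, -0.52, 0, 0, 0], [0, 0, 0, 0, 0]]]}}

```text
clock: 1.48
eef_pos: [0.6156, 0.1361, 0.2463]
tool_rot: [0.131, 0.991, -0.001, 0.0]
ft_force: [-1.2, -0.2, -0.5]
grip_width: 0.0428
grasp_force: 0.0
```

```bash
cat >> h.py <<'E'
def wrist():
    o=get_obs(); p,d=imaging.camera("wrist"); c=imaging.get_calibration("wrist")
    T=np.eye(4);T[:3,:3]=R.from_quat(o["tool_rot"]).as_matrix();T[:3,3]=o["eef_pos"];T=T@c["hand_eye"]
    c["rotation"]=R.from_matrix(T[:3,:3]).as_quat();c["eye"]=T[:3,3]
    return p,d,pts(d,c),c,o
E
python3 - <<'E'
from h import *
p,d,W,c,o=wrist(); cv2.imwrite("pics/w1.png",p); np.savez("w1.npz",p=p,d=d,W=W)
print(o['eef_pos'].round(4),o['tool_rot'].round(3),o['grip_width'])
hsv=cv2.cvtColor(p,cv2.COLOR_BGR2HSV);z=W[...,2];ok=d>.05
or_=(hsv[...,1]>120)&(hsv[...,0]<30)&(hsv[...,2]>60)&ok
rep("keeper",W[or_&(z>.1)]);rep("post",W[or_&(z>.14)]);rep("arm",W[or_&(z>.108)&(z<.122)])
near=ok&~or_&(np.hypot(W[...,0]-.57,W[...,1]-.15)<.11)
rep("box",W[near&(z>.075)&(z<.108)]); rep("kn",W[near&(z>.098)&(z<.108)])
E
```

```text
[0.6156 0.1361 0.2463] [ 0.131  0.991 -0.001  0.   ] 0.04279729217862859
keeper 1667 mean [590.8 141.7 120.9] corners [[556.0, 141.0], [619.0, 113.0], [631.0, 138.0], [568.0, 167.0]] [28.2 69.3] 65.3 z [0.109 0.115 0.149]
post 282 mean [611.8 136.1 149.2] corners [[605.0, 143.0], [606.0, 113.0], [619.0, 113.0], [619.0, 143.0]] [13.7 30.4] 0.4 z [0.143 0.148 0.15 ]
arm 1273 mean [585.5 143.1 114.2] corners [[557.0, 139.0], [618.0, 122.0], [624.0, 144.0], [563.0, 160.0]] [22.3 62.5] 74.8 z [0.109 0.115 0.116]
box 10891 mean [562.1 149.2  88.6] corners [[488.0, 101.0], [607.0, 70.0], [640.0, 197.0], [520.0, 227.0]] [130.5 123.6] 75.6 z [0.079 0.089 0.101]
kn 1036 mean [610.9 136.2 101.1] corners [[550.0, 106.0], [611.0, 91.0], [632.0, 176.0], [571.0, 192.0]] [87.9 63.2] 76.0 z [0.099 0.101 0.103]
```

View pics/w1.png

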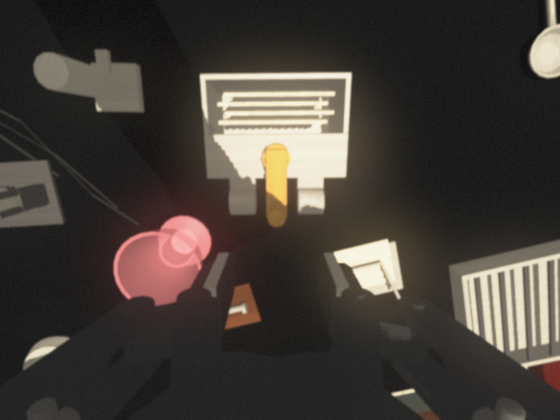

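The wrist view shows the keeper in the gap with its post near (277,215), the knuckles at (243,195) and (311,195), and the dish clear to the left. I descend over the post with the fingers part-open.

{"name": "apply_moves", "arguments": {"targets": [[[-0.09, 0.02, -0.9, 0, 0], [0, 0, -0.9, 0, 0], [0, 0, -0.9, 0, 0], [0, 0, 0, 0, 0], [0, 0, 0, 0, -0.55], [0, 0, 0, 0, -0.55], [0, 0, 0, 0, -0.55], [0, 0, 0, 0, -0.55]]]}}

```text
clock: 2.2
eef_pos: [0.6093, 0.1417, 0.1431]
tool_rot: [0.128, 0.992, 0.001, 0.002]
ft_force: [-1.4, -1.6, 1.5]
grip_width: 0.0191
grasp_force: 0.7
```

{"name": "apply_moves", "arguments": {"targets": [[[0, 0, 0, 0, -0.6], [0, 0, 0, 0, -0.6]]]}}

```text
clock: 2.37
eef_pos: [0.6093, 0.1414, 0.1423]
tool_rot: [0.128, 0.992, 0.0, 0.002]
ft_force: [-0.9, -2.2, 1.1]
grip_width: 0.017
grasp_force: 0.8
```

{"name": "apply_moves", "arguments": {"targets": [[[0.06, 0.02, -0.06, 3, -0.6], [0.01, 0.11, 0, 6, -0.6], [0, 0.11, 0, 6, -0.6], [-0.015, 0.11, 0, 6, -0.6], [-0.03, 0.107, 0, 6, -0.6], [-0.04, 0.103, 0, 6, -0.6], [-0.05, 0.1, 0, 6, -0.6], [-0.06, 0.093, 0, 6, -0.6]]]}}

```text
clock: 3.03
eef_pos: [0.604, 0.1711, 0.1389]
tool_rot: [-0.264, 0.965, -0.001, 0.001]
ft_force: [0.1, -3.3, 0.7]
grip_width: 0.017
grasp_force: 1.5
```

{"name": "apply_moves", "arguments": {"targets": [[[-0.06, 0.09, 0, 6, -0.6], [-0.075, 0.08, 0, 6, -0.6], [-0.085, 0.07, 0, 6, -0.6], [-0.09, 0.06, 0, 6, -0.6], [-0.097, 0.05, 0, 6, -0.6], [-0.1, 0.04, 0, 6, -0.6], [-0.106, 0.03, 0, 6, -0.6], [-0.1, 0.02, 0, 0, -0.6]]]}}

```text
clock: 3.7
eef_pos: [0.5809, 0.1871, 0.1391]
tool_rot: [-0.59, 0.807, -0.006, 0.004]
ft_force: [22.8, -7.9, -13.2]
grip_width: 0.0172
grasp_force: 12.2
```

{"name": "apply_moves", "arguments": {"targets": [[[-0.06, 0.01, 0, 0, -0.6], [-0.04, 0, 0, 0, -0.6], [0, 0, 0, 0, -0.6], [0, 0, 0, 0, -0.6]]]}}

```text
clock: 4.03
eef_pos: [0.5808, 0.1871, 0.1391]
tool_rot: [-0.588, 0.809, -0.008, 0.007]
ft_force: [24.7, -6.2, -14.2]
grip_width: 0.0168
grasp_force: 12.8
```

{"name": "apply_moves", "arguments": {"targets": [[[0.1, -0.02, 0, 0, 0], [0, 0, 0, 0, 0], [0, 0, 0, 0, 0], [0, 0, 0.8, 0, 0], [0, 0, 0.9, 0, 0], [0, 0, 0.9, 0, 0], [0, 0, 0, 0, 0.5], [0, 0, 0, 0, 1]]]}}

```text
clock: 4.7
eef_pos: [0.5756, 0.1899, 0.2456]
tool_rot: [-0.591, 0.807, -0.001, 0.003]
ft_force: [1.1, -0.1, -0.5]
grip_width: 0.0655
grasp_force: 0.0
```

Run:
```python
from h import *
def an(n,p,d,W):
    hsv=cv2.cvtColor(p,cv2.COLOR_BGR2HSV);z=W[...,2];ok=d>.05
    or_=(hsv[...,1]>120)&(hsv[...,0]<30)&(hsv[...,2]>60)&ok&(np.hypot(W[...,0]-.57,W[...,1]-.15)<.12)
    rep(n+" post",W[or_&(z>.142)&(z<.155)]);rep(n+" arm",W[or_&(z>.108)&(z<.122)])
p,d,W,c,o=wrist(); print(o['eef_pos'].round(4),np.abs(o['joint_vel']).max().round(3)); an("w",p,d,W)
z=W[...,2];near=(d>.05)&(np.hypot(W[...,0]-.57,W[...,1]-.15)<.11)
hsv=cv2.cvtColor(p,cv2.COLOR_BGR2HSV)
rep("box",W[near&(z>.075)&(z<.106)&(hsv[...,1]<100)])
a=p
p,d,c=cam("scene");an("s",p,d,pts(d,c))
cv2.imwrite("pics/w2.png",np.hstack([cv2.resize(a,(400,300)),cv2.resize(p[200:320,230:390],(400,300))]))
```

```text
[0.5756 0.1899 0.2456] 0.08
w post 237 mean [582.1 186.2 148. ] corners [[576.0, 181.0], [587.0, 180.0], [588.0, 194.0], [577.0, 195.0]] [14.  11.6] 85.3 z [0.144 0.148 0.15 ]
w arm 1206 mean [575.  159.3 114.1] corners [[558.0, 139.0], [578.0, 132.0], [598.0, 190.0], [578.0, 197.0]] [61.6 21.5] 71.4 z [0.109 0.114 0.116]
box 9798 mean [562.6 140.3  88.9] corners [[488.0, 101.0], [608.0, 69.0], [642.0, 195.0], [521.0, 227.0]] [130.3 124.4] 75.2 z [0.079 0.089 0.102]
s post 24 mean [586.7 187.8 148. ] corners [[577.0, 185.0], [584.0, 178.0], [594.0, 187.0], [587.0, 194.0]] [14.   9.9] 44.5 z [0.144 0.148 0.151]
s arm 126 mean [582.1 167.1 115.1] corners [[566.0, 142.0], [585.0, 138.0], [596.0, 196.0], [577.0, 199.0]] [58.5 18.9] 79.0 z [0.11  0.115 0.119]
```

View pics/w2.png

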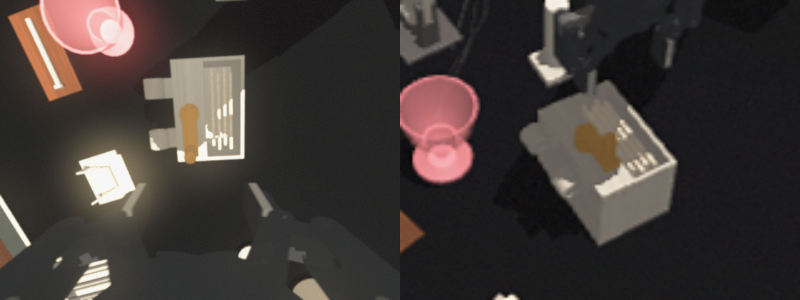

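Both views show the keeper arm along the box's +y (w2: 190,135) and the gap clear. Next I go to the lid and measure from above.

{"name": "apply_moves", "arguments": {"targets": [[[-0.09, -0.94, 0, 1, 1], [-0.09, -0.94, 0, 1, 1], [-0.09, -0.94, 0, 1, 1], [-0.09, -0.94, 0, 1, 1], [-0.09, -0.94, 0, 1, 1], [-0.09, -0.94, 0, 0.5, 1], [-0.09, -0.94, 0, 0, 1], [-0.09, -0.94, 0, 0, 1]]]}}

```text
clock: 5.47
eef_pos: [0.5441, -0.1132, 0.2399]
tool_rot: [-0.628, 0.778, 0.002, -0.001]
ft_force: [-0.1, -0.1, 0.4]
grip_width: 0.0855
grasp_force: 0.0
```

{"name": "apply_moves", "arguments": {"targets": [[[-0.09, -0.94, 0, 0, 1], [-0.1, -0.94, 0, 0, 1], [0, 0, 0, 0, 1], [0, 0, 0, 0, 1], [0, 0, 0, 0, 1], [0, 0, 0, 0, 1]]]}}

```text
clock: 5.97
eef_pos: [0.5379, -0.1858, 0.241]
tool_rot: [-0.629, 0.778, 0.001, -0.0]
ft_force: [0.3, 0.1, -0.3]
grip_width: 0.0852
grasp_force: 0.0
```

Run:
```python
from h import *
p,d,W,c,o=wrist(); cv2.imwrite("pics/w3.png",p)
y=R.from_quat(o['tool_rot']).as_matrix()[:,1]
print(o['eef_pos'].round(4),"closing",np.degrees(np.arctan2(y[1],y[0])),np.abs(o['joint_vel']).max().round(3))
z=W[...,2];near=(d>.05)&(np.hypot(W[...,0]-.539,W[...,1]+.187)<.08)
rep("lidtop",W[near&(z>.112)&(z<.126)]);rep("posts",W[near&(z>.07)&(z<.08)])
```

```text
[ 0.5379 -0.1858  0.241 ] closing 167.9208525575723 0.016
lidtop 1356 mean [ 539.3 -192.1  119.5] corners [[525.0, -237.0], [535.0, -239.0], [555.0, -141.0], [545.0, -139.0]] [100.1  10. ] 78.1 z [0.118 0.12  0.121]
posts 297 mean [ 538.6 -194.2   74.2] corners [[518.0, -236.0], [542.0, -241.0], [562.0, -142.0], [538.0, -137.0]] [100.4  24.6] 78.5 z [0.072 0.074 0.075]
```

View pics/w3.png

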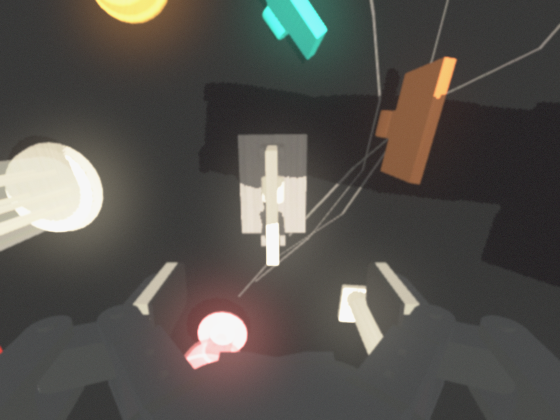

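The wrist view shows the grey lid in the stand at (272,205), the turquoise copy at (295,25) and the brown copy at (415,120), both clear of the fingers. I descend and grip.

{"name": "apply_moves", "arguments": {"targets": [[[0.05, -0.08, -0.7, 0, 0.3], [0, 0, -0.8, 0, 0.3], [0, 0, -0.8, 0, 0.3], [0, 0, -0.7, 0, 0.3], [0, 0, -0.52, 0, 0.3], [0, 0, 0, 0, 0.3], [0, 0, 0, 0, 0.3], [0, 0, 0, 0, 0.3]]]}}

```text
clock: 6.68
eef_pos: [0.5414, -0.1899, 0.1026]
tool_rot: [-0.629, 0.778, -0.001, 0.001]
ft_force: [0.5, -0.3, -0.4]
grip_width: 0.0556
grasp_force: 0.0
```

{"name": "apply_moves", "arguments": {"targets": [[[0, 0, 0, 0, -1], [0, 0, 0, 0, -1], [0, 0, 0, 0, -1], [0, 0, 0, 0, -1], [0, 0, 0, 0, -1], [0, 0, 0, 0, -1], [0, 0, 0, 0, -1]]]}}

```text
clock: 7.27
eef_pos: [0.5406, -0.1907, 0.1024]
tool_rot: [-0.628, 0.778, -0.001, 0.0]
ft_force: [-1.7, 0.5, 6.0]
grip_width: 0.0088
grasp_force: 59.1
```

{"name": "apply_moves", "arguments": {"targets": [[[0, 0, 0.3, 0, -1], [0, 0, 0.5, 0, -1], [0, 0, 0.6, 0, -1], [0, 0, 0.7, 0, -1], [0, 0, 0.7, 0, -1], [0, 0, 0.7, 0, -1], [0, 0, 0.7, 0, -1], [0, 0, 0.5, 0, -1]]]}}

```text
clock: 7.93
eef_pos: [0.5403, -0.1907, 0.2912]
tool_rot: [-0.628, 0.778, -0.001, 0.0]
ft_force: [0.5, 0.4, -3.1]
grip_width: 0.0089
grasp_force: 59.2
```

{"name": "apply_moves", "arguments": {"targets": [[[0.1, 0.4, 0, -0.4, -1], [0.17, 0.8, 0, -0.4, -1], [0.17, 0.8, 0, -0.4, -1], [0.17, 0.8, 0, -0.4, -1], [0.17, 0.8, 0, -0.4, -1], [0.17, 0.8, 0, -0.4, -1], [0.17, 0.8, 0, -0.4, -1], [0.17, 0.8, 0, 0, -1]]]}}

```text
clock: 8.6
eef_pos: [0.5915, 0.0509, 0.2882]
tool_rot: [-0.609, 0.793, 0.0, -0.001]
ft_force: [0.7, -0.5, -2.6]
grip_width: 0.0092
grasp_force: 59.1
```

{"name": "apply_moves", "arguments": {"targets": [[[0.17, 0.8, 0, 0, -1], [0.17, 0.8, 0, 0, -1], [0.1, 0.4, 0, 0, -1], [0, 0, 0, 0, -1], [0, 0, 0, 0, -1], [0, 0, 0, 0, -1]]]}}

```text
clock: 9.1
eef_pos: [0.609, 0.1289, 0.2883]
tool_rot: [-0.609, 0.793, 0.0, -0.001]
ft_force: [0.4, -0.6, -2.0]
grip_width: 0.0094
grasp_force: 59.1
```

Run:
```python
from h import *
p,d,W,c,o=wrist(); cv2.imwrite("pics/w4.png",p);np.savez("w4.npz",p=p,d=d,W=W)
y=R.from_quat(o['tool_rot']).as_matrix()[:,1]
print(o['eef_pos'].round(4),"closing",np.degrees(np.arctan2(y[1],y[0])),np.abs(o['joint_vel']).max().round(3),o['grasp_force'])
for n in("top","scene"):
    q,e,c=cam(n); np.savez(n+"4.npz",p=q,d=e,W=pts(e,c)); cv2.imwrite(f"pics/{n}4.png",q)
```

```text
[0.609  0.1289 0.2883] closing 165.0087580968576 0.023 59.09585773944855
```

View pics/w4.png

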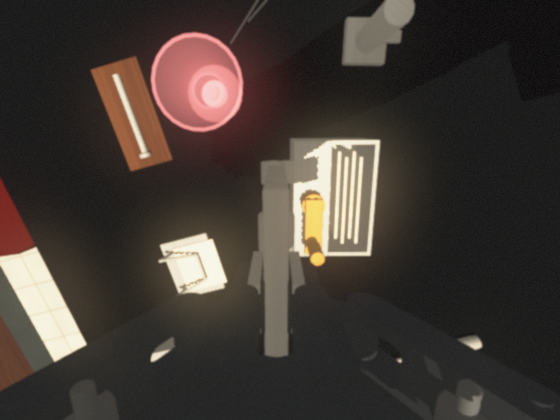

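View pics/scene4.png

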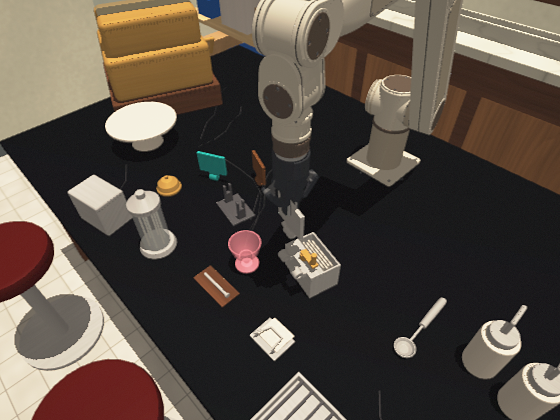

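The wrist view shows the lid upright in the grip (276,240), parallel to the box edge, and the keeper is open at (314,230). The scene view shows the lid above the hinge at (292,215) and the stand empty. I go to just above the gap and measure the lid against the box.

{"name": "apply_moves", "arguments": {"targets": [[[0.04, 0.06, 0, 0, -1], [0.04, 0.065, -0.4, 0, -1], [0, 0, -0.5, 0, -1], [0, 0, -0.5, 0, -1], [0, 0, -0.5, 0, -1], [0, 0, -0.24, 0, -1], [0, 0, 0, 0, -1], [0, 0, 0, 0, -1]]]}}

```text
clock: 9.92
eef_pos: [0.6125, 0.1342, 0.2036]
tool_rot: [-0.609, 0.793, 0.0, -0.0]
ft_force: [-0.5, 0.7, -2.5]
grip_width: 0.0094
grasp_force: 58.9
```

Run:
```python
from h import *
p,d,W,c,o=wrist(); cv2.imwrite("pics/w5.png",p)
t=o['eef_pos'];Rm=R.from_quat(o['tool_rot']).as_matrix();y=Rm[:,1]
print(t.round(4),"closing",np.degrees(np.arctan2(y[1],y[0])),np.abs(o['joint_vel']).max().round(3),o['grasp_force'])
yaw=np.radians(-14.8);B=np.array([[np.cos(yaw),-np.sin(yaw)],[np.sin(yaw),np.cos(yaw)]])
def an(n,d,W):
    L=np.dstack([(W[...,:2]-[.6125,.1354])@B,W[...,2:]])*1000  # in nominal hinge axes, mm
    ok=d>.05
    def s(nm,m):
        q=L[m&ok]
        if len(q)>15: print(n,nm,len(q),"lo",np.percentile(q,3,axis=0).round(1),"hi",np.percentile(q,97,axis=0).round(1),"mean",q.mean(0).round(1))
    X,Y,Z=L[...,0],L[...,1],L[...,2]
    s("lid plate",(abs(X)<14)&(abs(Y)<62)&(Z>160)&(Z<225))
    s("lid top",(abs(X)<14)&(abs(Y)<62)&(Z>215)&(Z<225))
    s("lid knuckle",(abs(X)<16)&(abs(Y)<30)&(Z>112)&(Z<142))
    s("kn+",(abs(X)<16)&(Y>14)&(Y<50)&(Z>85)&(Z<106)); s("kn-",(abs(X)<16)&(Y<-14)&(Y>-50)&(Z>85)&(Z<106))
    s("box rim",(X<-20)&(X>-120)&(abs(Y)<75)&(Z>82)&(Z<96))
an("w",d,W)
for n in("top","scene"):
    q,e,c=cam(n); an(n[0],e,pts(e,c))
    if n=="scene": cv2.imwrite("pics/s5.png",cv2.resize(q[180:310,230:400],None,fx=4.5,fy=4.5,interpolation=cv2.INTER_CUBIC))
```

```text
[0.6125 0.1342 0.2036] closing 164.99249299791995 0.041 58.85443031787872
w lid plate 6207 lo [-10.4 -49.5 191.7] hi [ 10.1  18.9 223.6] mean [ -0.3 -16.9 217.1]
w lid top 5070 lo [ -7.1 -48.4 218.1] hi [  6.3  19.6 223.7] mean [ -0.4 -15.2 220.8]
w lid knuckle 388 lo [-12.6 -13.8 125.3] hi [ 12.   10.7 135.1] mean [ -1.   -2.5 131.7]
w kn- 475 lo [-15.8 -43.4  88.5] hi [ 13.3 -21.  100.5] mean [ -2.6 -34.3  93.8]
w box rim 6801 lo [-110.3  -63.7   83.9] hi [-21.8  61.6  90.8] mean [-56.  -16.7  88.8]
t lid plate 27 lo [ -6.4 -46.2 169.4] hi [  3.3 -32.9 224.5] mean [ -2.4 -41.4 204. ]
t box rim 18 lo [-41.3 -61.2  84.5] hi [-23.4 -50.5  95.6] mean [-31.  -56.3  90. ]
s lid plate 365 lo [ -3.5 -39.7 162.7] hi [ 12.7  51.5 224.6] mean [  5.4  24.  198.3]
s lid top 115 lo [ -8.5  -5.6 215.7] hi [ 12.2  51.4 224.9] mean [  3.2  23.4 221.5]
s lid knuckle 74 lo [ -2.3 -11.9 119. ] hi [ 15.1  15.2 140.2] mean [  9.1   4.9 131.3]
s kn+ 126 lo [-15.   21.6  85.4] hi [ 14.   45.9 104.3] mean [ 2.  35.3 96.8]
s kn- 60 lo [ -2.6 -42.7  86.6] hi [ 15.3 -19.3 104.3] mean [  9.1 -30.8  98. ]
s box rim 431 lo [-109.2  -62.2   82.4] hi [-21.   65.9  93.5] mean [-64.2  25.   88.7]
```

View pics/s5.png

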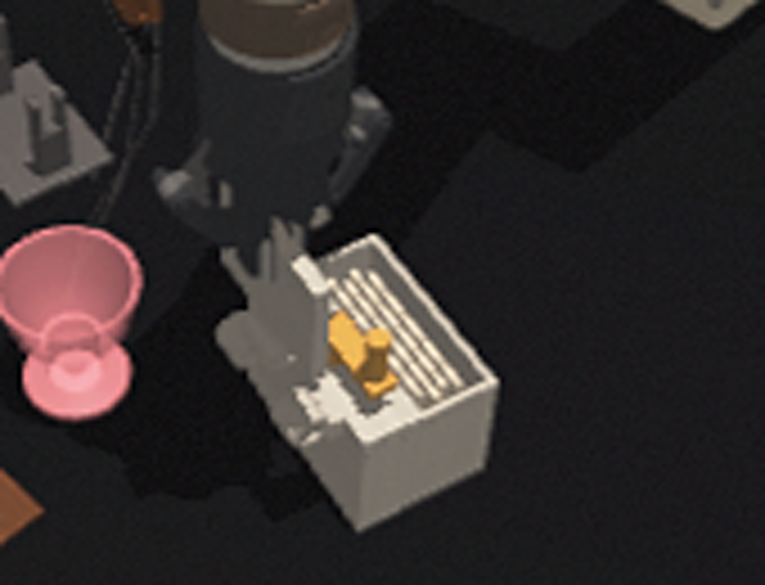

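The crop shows the lid upright, with its knuckle directly over the gap between the box knuckles (about 265,370). The numbers agree within about 1.5 mm on all axes, so I lower it 36 mm.

{"name": "apply_moves", "arguments": {"targets": [[[0, 0, -0.15, 0, -1], [0, 0, -0.2, 0, -1], [0, 0, -0.2, 0, -1], [0, 0, -0.2, 0, -1], [0, 0, -0.1, 0, -1], [0, 0, -0.05, 0, -1], [0, 0, 0, 0, -1], [0, 0, 0, 0, -1]]]}}

```text
clock: 10.73
eef_pos: [0.6126, 0.1346, 0.1674]
tool_rot: [-0.609, 0.793, 0.0, -0.0]
ft_force: [-1.0, 0.3, -2.4]
grip_width: 0.0094
grasp_force: 59.1
```

{"name": "apply_moves", "arguments": {"targets": [[[0, 0, 0, 0, -1], [0, 0, 0, 0, -1], [0, 0, 0, 0, -1], [0, 0, 0, 0, -1]]]}}

```text
clock: 11.07
eef_pos: [0.6128, 0.1346, 0.1679]
tool_rot: [-0.609, 0.793, -0.0, 0.0]
ft_force: [-0.4, 0.2, -1.8]
grip_width: 0.0092
grasp_force: 59.1
```

Run:
```python
from h import *
p,d,W,c,o=wrist()
print(o['eef_pos'].round(4),o['ft_force'].round(1),np.abs(o['joint_vel']).max().round(3))
yaw=np.radians(-14.8);B=np.array([[np.cos(yaw),-np.sin(yaw)],[np.sin(yaw),np.cos(yaw)]])
def an(n,d,W):
    L=np.dstack([(W[...,:2]-[.6125,.1354])@B,W[...,2:]])*1000
    X,Y,Z=L[...,0],L[...,1],L[...,2];ok=d>.05
    def s(nm,m):
        q=L[m&ok]
        if len(q)>8: print(n,nm,len(q),np.percentile(q,[1,50,99],axis=0).round(1).tolist())
    s("top",(abs(X)<9)&(abs(Y)<62)&(Z>178)&(Z<192)); s("lidkn",(abs(X)<16)&(abs(Y)<17)&(Z>85)&(Z<106))
    s("kn+",(abs(X)<16)&(Y>17)&(Y<50)&(Z>85)&(Z<106)); s("kn-",(abs(X)<16)&(Y<-17)&(Y>-50)&(Z>85)&(Z<106))
    s("rim x-",(X<-95)&(X>-125)&(abs(Y)<55)&(Z>84)&(Z<96)); s("rim y",(X<-30)&(X>-105)&(abs(Y)<80)&(Z>84)&(Z<96))
an("w",d,W); cv2.imwrite("pics/w6.png",p)
q,e,c=cam("scene");an("s",e,pts(e,c));cv2.imwrite("pics/s6.png",np.hstack([cv2.resize(q[200:300,250:350],(400,400),interpolation=cv2.INTER_CUBIC),cv2.resize(p[80:300,200:420],(400,400))]))
```

```text
[0.6128 0.1346 0.1679] [-0.4  0.2 -1.8] 0.002
w top 5010 [[-7.8, -49.0, 179.4], [-0.2, -12.5, 185.0], [7.7, 22.3, 188.8]]
w lidkn 385 [[-12.9, -13.4, 87.7], [-9.2, -2.4, 96.5], [12.4, 12.0, 100.0]]
w kn- 692 [[-15.6, -43.4, 86.4], [-9.0, -34.5, 94.9], [13.6, -19.9, 101.0]]
w rim x- 1198 [[-111.7, -53.8, 84.1], [-108.5, -5.1, 87.3], [-106.7, 53.8, 89.0]]
w rim y 5101 [[-102.7, -64.4, 86.1], [-48.2, -34.8, 89.5], [-30.3, 61.9, 92.2]]
s top 111 [[-7.4, -4.2, 178.5], [1.9, 24.5, 185.9], [7.6, 51.4, 191.3]]
s lidkn 56 [[-1.4, -12.0, 85.4], [10.0, 4.1, 98.3], [14.3, 14.6, 105.1]]
s kn+ 83 [[-14.8, 22.1, 86.0], [8.2, 38.2, 98.3], [14.9, 45.4, 105.1]]
s kn- 56 [[3.4, -42.6, 86.6], [10.2, -29.5, 100.0], [15.0, -19.2, 105.0]]
s rim x- 81 [[-110.4, -53.6, 84.1], [-106.8, 2.8, 87.9], [-104.9, 53.9, 91.1]]
s rim y 258 [[-104.9, -65.7, 84.3], [-52.4, 44.7, 89.9], [-30.4, 66.0, 94.2]]
```

View pics/s6.png

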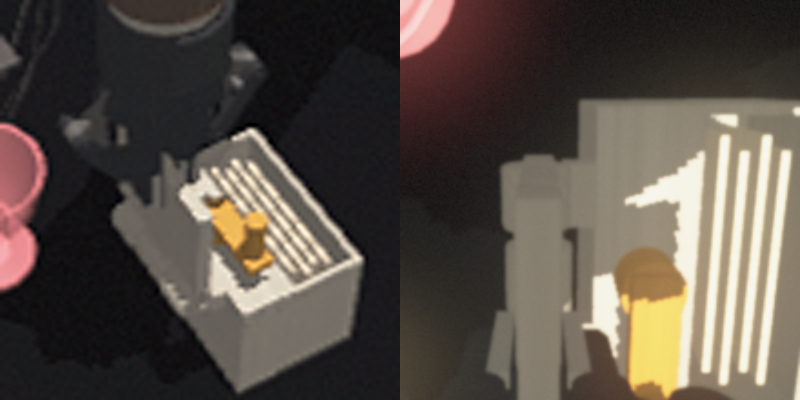

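The lid's knuckle sits between the box knuckles with no contact force. One sub-millimetre trim, then I hand in.

{"name": "apply_moves", "arguments": {"targets": [[[0.015, -0.004, -0.01, 0, -1], [0, 0, 0, 0, -1], [0, 0, 0, 0, -1], [0, 0, 0, 0, -1], [0, 0, 0, 0, -1], [0, 0, 0, 0, -1]]]}}

```text
clock: 11.67
eef_pos: [0.6132, 0.1344, 0.1671]
tool_rot: [-0.609, 0.793, 0.0, -0.0]
ft_force: [-0.5, -0.6, -2.5]
grip_width: 0.0096
grasp_force: 59.1
```

```bash
python3 -c "
from h import *
o=get_obs();print(o['eef_pos'].round(4),o['ft_force'].round(1),abs(o['joint_vel']).max());print(order.job_done())"
```

```text
[0.6132 0.1344 0.1671] [-0.5 -0.6 -2.5] 0.0013802702565155714
the job is handed in; nothing more can be done
None
```

I turned the keeper to its open stop and handed the job in at about 11.7 s, with the gripper holding the lid still and upright in the hinge gap; by camera its hole is within about 1 mm of the hinge axis, with no sign of contact with the box, though no verdict came back.

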